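# Shut the open needle tube, draw it from the rack and hold it up at a slant

### The arm

A 6-joint arm with a two-finger parallel gripper is mounted at the origin on a cart in front of the work surface, level with it; the furniture and walls round the work are solid. World frame = base frame: x ahead of the robot, y to its left, z up, the work surface at z = 0. Lengths are in m, angles in rad, forces in N, time in s.
With the tool pointing down it reaches from about 0.35 to 0.775 m from the base axis. Payload 5.5 kg.
Tool frame: the origin (TCP) lies at the very end of the fingers, on their centre line; the grasp point (between the pads) lies tcp_to_grasp behind it (tcp_to_grasp is the distance from the TCP to the grasp point, in m); z points along the fingers, y is the line along which they close (so a half turn about z gives the same grasp; the last joint's range is limited). The gripper opens to 85 mm and grips with 20 to 120 N. Pads are 22 mm wide; open, the fingers measure 114 mm over their backs; the gripper's body (76 mm by 85 mm) begins 54 mm behind the grasp point. The pads swing forward as they close: fully open they stand 13 mm farther back than shut.
Start: joints at [-1.334, 0.313, 0.046, 1.304, 0, 1.431], TCP at [0.212, -0.535, 0.231] pointing down, gripper open.
Joint ranges: [-2.76, 2.76], [-0.86, 1.69], [-1.03, 1.26], [-2.2, 2.34], [-1.47, 1.5], [-3.14, 3.14]. Speed limits (rad/s): [2.57, 2.57, 3.14, 3.14, 3.14, 3.14].

### API

Orientations are given as a unit quaternion [w, x, y, z].
In Python, from bench import sense, camera, hand_in, tcp_to_grasp gives the robot as it stands. The module is installed in compiled form; this text tells all that it offers.
- The arm moves only by the shell command python3 -m inch 'ROWS' [FORCE]. ROWS is JSON, a list of rows, each a list of 7 numbers: the shift along the tool's x, y, z in cm, then the turn, a rotation vector about the tool's x, y, z in rad, then the closure, from -1 (fully open) to 1 (shut). In form: [[tx, ty, tz, rx, ry, rz, claw], ...]. A call has 1 to 20 rows; each row is the pose to reach, as a shift and turn from the pose commanded when the call began, along the tool's axes at that moment; what a row does not reach only later rows make up. A row lasts 1/10 s, in which the tool goes at most 50 mm and 8.59 degrees, less where a joint would pass 70% of its speed; a pose out of reach is approached as far as the arm can. A call with a gripper value outside its range is refused whole. The fingers move at their own pace and stop on an object; FORCE is the grip in N (left out, the last holds). Time passes only in rows, so rows that repeat a pose let the fingers close. It gives the time, the measured TCP pose, the force, the opening and the grip force at its end, in the units of the state.
- sense(): the state, without advancing time (a new reading comes with each control period).
- camera(name): name is "scene" or "top" or "wrist"; returns a dict with "frame" (480x640x3 uint8, red, green, blue), "range_z" (480x640 float32, m along the optical axis (not along the pixel's ray), 0 where there is no reading), "camera_matrix" (3x3 intrinsics, pixels), "world_from_camera" (4x4, takes a point from camera to world coordinates); the wrist camera has in their place "T_tool_cam" (4x4, takes a point from camera to tool coordinates, whose origin is the TCP and whose axes are the flange's). Camera axes: x right, y down, z forward; pixel columns grow to the right and rows downward; lengths in m; the calibration is good to about 2 mm. A picture is of the moment at which its call begins: read the wrist's pose just before it.
- hand_in(): hands the job in; it is judged then, once.
The state is a dict: "t": time; "q": joint angles; "qd": joint speeds; "effort": joint torques, N m; "tool_pos": TCP position; "tool_rot": TCP orientation; "contact_force": force on the tool from outside, world axes, zero at the start; "wrist_torque": the same for the moment, N m; "finger_gap": finger opening in m; "grasp_force": force on a finger pad.
Only numpy, scipy, OpenCV 4.12 (cv2) and the standard library are available. Lean on these libraries where they do the work, as an engineer would, in place of code of your own. Each camera call takes 0.05 s, during which the arm holds its last target. There are 200 camera calls.

### The job

One of the three needle tubes in the wooden rack has been left with its flip cap open. Press that cap fully shut while the tube stands in the rack, then draw the tube out and finish while holding it motionless in the air: cap still shut and uppermost, the whole tube at least 15 cm above the bench top, leaning about 60 degrees from upright so the needles can be looked at through its wall. Leave the other two tubes shut in the rack and the things around undisturbed.

Things in the scene. Friction and masses are not known exactly. Their poses are not given: they have to be found in the camera images.
- rack: Light wooden block fixed to the bench, 70 mm (x) by 260 mm (y) by 50 mm high, with three round blind holes in a row along its y axis at y = +85, 0 and -85 mm, 31 mm wide and 40 mm deep. Origin: centre of the underside, on the bench top; z up.
- blue_tube: Starts with its cap open, in any of the holes: clear round tube, 28 mm across, 105 mm long plus blue flip cap (32 mm across, 10 mm thick), about 70 g, blue foot and collar. 65 mm (75 with shut cap) stand above the rack. Origin: centre of its underside; z along the tube to the cap; cap hinge on its +x side, the shut cap's thumb lip on -x, 40 mm from the hinge line.
- blue_tube_cap (a joint): Angle of the blue cap: 0 fully shut on the tube, grows as it is flipped up and back over the hinge toward the tube's +x, 1.57 standing straight up, 2.4 the stop. It stays where it is left (light friction, under 0.5 N at the lip); there is no catch to overcome.
- blue_tube_hinge (a point): Centre of the blue cap's hinge line: on the tube's +x side, 18 mm from the tube axis, 105 mm up the tube. The hinge line runs along the tube's y axis.
- grey_tube: Same tube with grey foot and cap, shut; it stays in the rack. Origin and axes as the blue one.
- grey_tube_cap (a joint): Angle of the grey cap, starts at 0 (shut).
- white_tube: Same tube with white foot and cap, shut; it stays in the rack. Origin and axes as the blue one.
- white_tube_cap (a joint): Angle of the white cap, starts at 0 (shut).
- linen_tape: Bystander: small roll of white tape lying flat, 66 mm across, 20 mm high, right of the rack. Origin: centre of its underside.
- thread_spool: Bystander: wooden spool of white thread standing upright, 33 mm across, 42 mm high, right of the rack. Origin: centre of its underside.
- press_weight: Bystander: grey stone weight with a brass-coloured knob, 45x60x70 mm high, behind the rack. Origin: centre of its underside.
- note_pad: Bystander: turquoise note pad lying flat, 48x74x8 mm, left of the rack. Origin: centre of its underside.
Things that resemble listed ones, but are neither listed nor needed, are in the scene too. What is shaped like the white_tube but orange is not meant. Leave any red look-alike of the grey_tube alone.

How it is judged:
By the outcome, as a careful person would: the job done as asked, in the order asked, and still so for the second after the job is handed in, while the arm keeps its last pose, push and grip.
It also fails if it takes over 50 s, if anything falls off the work surface, if the arm or the gripper's body presses on something with over 40 N, if the wrist force passes 120 N, or if a joint passes its speed limit or range.

## Working session

There is one attempt and no reset: what is moved stays moved. The work goes in short steps, Python scripts to look and compute and a shell command to move; the robot and the scene stay as the last step left them, time stands still between calls to the robot, and variables do not carry over. Pictures are saved under pics/ and viewed, at most 10 in all, crops included, and the job is handed in when it is done.

```bash
mkdir -p pics; ls; python3 - <<'E'
from bench import *
import cv2,numpy as np,pickle
s=sense();print(s,tcp_to_grasp)
d={n:camera(n) for n in("scene","top")}
pickle.dump(d,open("v.pkl","wb"))
for n in d:
    cv2.imwrite(f"pics/{n}0.png",d[n]["frame"][:,:,::-1]);print(n,d[n]["camera_matrix"].round(1).tolist(),d[n]["world_from_camera"].round(3).tolist())
E
```

```text
pics
{'t': 0.0, 'q': array([-1.33357950e+00,  3.14018920e-01,  4.49631494e-02,  1.30357506e+00,
        4.32684486e-05,  1.43117015e+00]), 'qd': array([-0.00122954, -0.00034074, -0.0003967 , -0.00022794,  0.00050928,
       -0.00108389]), 'effort': array([ 2.46293930e-04, -4.80621636e+01,  2.98536444e+01,  1.95150857e-02,
       -1.58455787e-04,  3.93500528e-06]), 'tool_pos': array([ 0.21146156, -0.53416026,  0.23039185]), 'tool_rot': array([-9.17213587e-04,  9.82300715e-01,  1.87308471e-01, -2.31312939e-05]), 'contact_force': array([-0.10740296,  0.98765531,  0.10827193]), 'wrist_torque': array([ 0.03104739, -0.0217195 ,  0.01961225]), 'grasp_force': 0.0, 'finger_gap': 0.08510386209976581} 0.0187
scene [[461.2, 0.0, 321.7], [0.0, 461.2, 237.1], [0.0, 0.0, 1.0]] [[-0.89, -0.178, 0.421, 0.12], [-0.456, 0.388, -0.801, 0.858], [-0.021, -0.904, -0.426, 0.586], [0.0, 0.0, 0.0, 1.0]]
top [[436.7, 0.0, 322.0], [0.0, 436.7, 234.8], [0.0, 0.0, 1.0]] [[-0.006, -0.983, 0.184, 0.399], [-1.0, 0.008, 0.008, -0.036], [-0.009, -0.184, -0.983, 1.054], [0.0, 0.0, 0.0, 1.0]]
```

View pics/scene0.png

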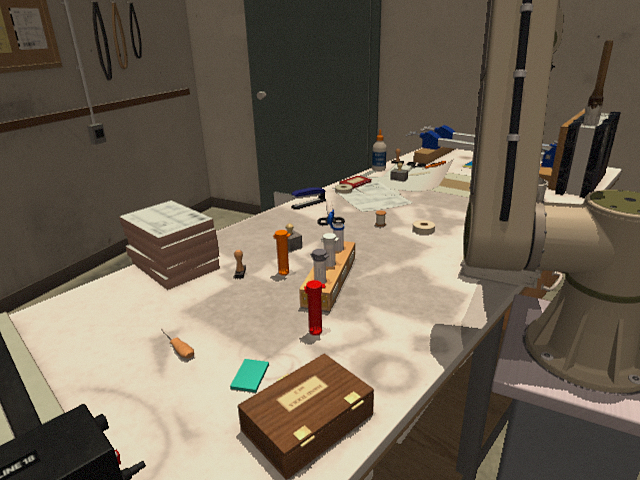

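View pics/top0.png

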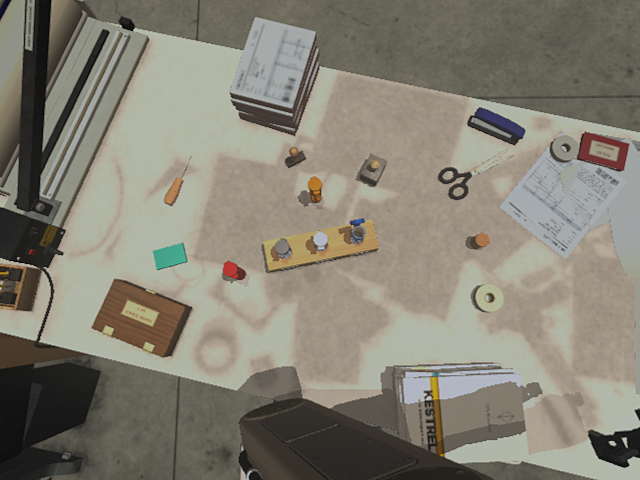

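The scene view shows the rack at about (328,275), with the grey, white and blue tubes running away from the camera. Red stands in front at (315,308) and orange behind it at (282,253). In the top view the rack spans (265,257) to (378,235), with blue in the right hole at (358,234) and its open cap at (357,223), pointing away from the robot.

```bash
cat > h.py <<'E'
import numpy as np,cv2
def cloud(d,T=None):
    K=d["camera_matrix"];T=d["world_from_camera"] if T is None else T
    z=d["range_z"];v,u=np.mgrid[:480,:640]
    p=np.stack([(u-K[0,2])/K[0,0]*z,(v-K[1,2])/K[1,1]*z,z],-1)
    return p@T[:3,:3].T+T[:3,3]
def ray(d,u,v,h):
    K=d["camera_matrix"];T=d["world_from_camera"]
    r=T[:3,:3]@np.array([(u-K[0,2])/K[0,0],(v-K[1,2])/K[1,1],1]);o=T[:3,3]
    return o+r*(h-o[2])/r[2]
E
python3 - <<'E'
import pickle;from h import *
d=pickle.load(open("v.pkl","rb"));t=d["top"]
P=cloud(t);hsv=cv2.cvtColor(t["frame"],cv2.COLOR_RGB2HSV)
m=((hsv[...,0]>10)&(hsv[...,0]<30)&(hsv[...,1]>90)&(abs(P[...,2]-.05)<.012)).astype(np.uint8)
m[:200]=0;m[290:]=0;m[:,:255]=0;m[:,390:]=0
c=max(cv2.findContours(m,0,2)[0],key=cv2.contourArea)
W=np.array([ray(t,*p[0],.05)[:2] for p in c],np.float32)
r=cv2.minAreaRect(W);print("rack",r,cv2.boxPoints(r).tolist())
b=(hsv[...,0]>100)&(hsv[...,0]<125)&(hsv[...,1]>120);b[:210]=0;b[250:]=0;b[:,:335]=0;b[:,385:]=0
for v,u in np.argwhere(b)[::4]:print(u,v,P[v,u].round(3))
for n,(a,e) in dict(grey=(270,296),white=(309,332),blue=(345,372)).items():
    q=P[215:262,a:e].reshape(-1,3);q=q[(q[:,2]>.1)&(q[:,2]<.2)];print(n,len(q),q.mean(0).round(3),q.min(0).round(3),q.max(0).round(3))
f=cv2.resize(t["frame"][195:285,250:390],None,fx=5,fy=5,interpolation=2);g=cv2.resize(d["scene"]["frame"][200:320,270:390],None,fx=5,fy=5,interpolation=2)
cv2.imwrite("pics/c.png",f[:,:,::-1]);cv2.imwrite("pics/g.png",g[:,:,::-1])
E
```

```text
rack ((0.5639463663101196, -0.024960607290267944), (0.07131560146808624, 0.26078227162361145), 10.954960823059082) [[0.504159152507782, 0.09627809375524521], [0.5537175536155701, -0.15975193679332733], [0.6237335801124573, -0.1461993157863617], [0.5741751790046692, 0.10983072221279144]]
359 219 [ 0.602 -0.108  0.148]
363 219 [ 0.603 -0.116  0.145]
358 220 [ 0.6   -0.105  0.15 ]
362 220 [ 0.6   -0.114  0.147]
354 221 [ 0.598 -0.097  0.149]
358 221 [ 0.596 -0.105  0.155]
362 221 [ 0.598 -0.114  0.147]
353 222 [ 0.596 -0.095  0.148]
357 222 [ 0.594 -0.103  0.155]
361 222 [ 0.593 -0.111  0.158]
353 223 [ 0.594 -0.095  0.145]
357 223 [ 0.592 -0.103  0.156]
352 224 [ 0.593 -0.093  0.142]
grey 206 [0.547 0.058 0.125] [0.528 0.042 0.101] [0.568 0.073 0.131]
white 198 [ 0.563 -0.026  0.125] [ 0.543 -0.039  0.104] [ 0.585 -0.011  0.13 ]
blue 162 [ 0.59  -0.107  0.128] [ 0.567 -0.123  0.101] [ 0.606 -0.089  0.158]
```

View pics/c.png

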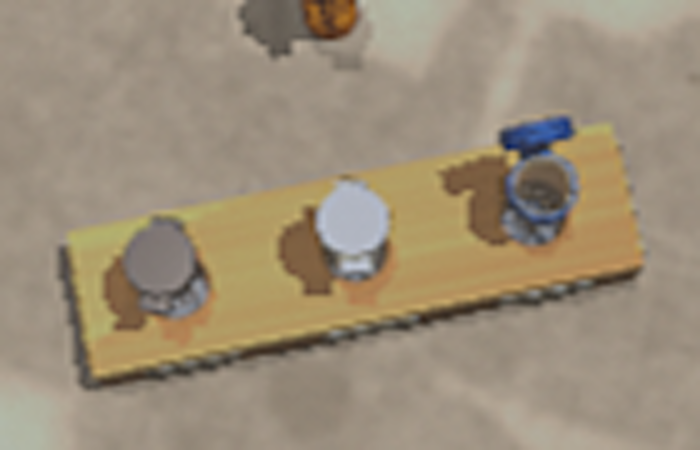

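View pics/g.png

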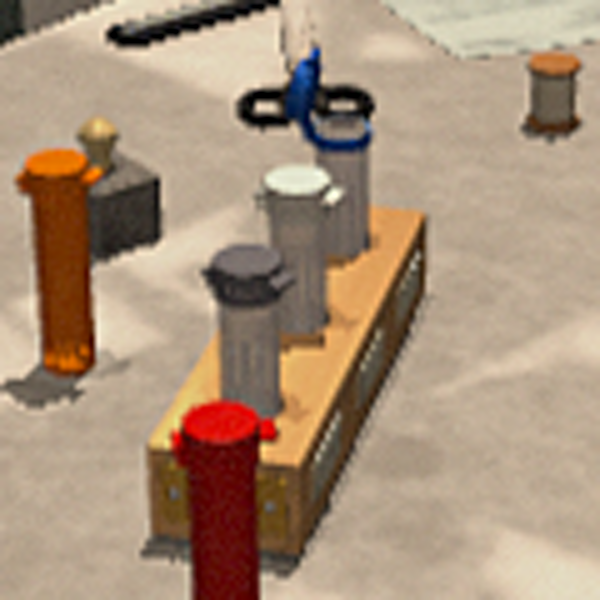

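The rack measures 71×261 mm (spec 70×260), at yaw 11°. The blue tube is at about (0.580, -0.108), its hinge is on the far side at about (0.597, -0.104), and the cap is standing about upright (top at z 0.158). First I move the closed fingers behind the cap, staying high.

```bash
python3 -m inch '[[56,-25,0,0,0,0.15,1],[56,-25,0,0,0,0.15,1],[56,-25,0,0,0,0.15,1],[56,-25,0,0,0,0.15,1],[56,-25,0,0,0,0.15,1],[56,-25,0,0,0,0.15,1],[56,-25,0,0,0,0.15,1],[56,-25,0,0,0,0.15,1],[56,-25,0,0,0,0.15,1],[56,-25,0,0,0,0.15,1],[56,-25,0,0,0,0.15,1],[56,-25,0,0,0,0.15,1],[56,-25,0,0,0,0.15,1],[56,-25,0,0,0,0.15,1],[56,-25,0,0,0,0.15,1],[56,-25,0,0,0,0.15,1]]' 40
python3 - <<'E'
from bench import *
from h import *
from scipy.spatial.transform import Rotation as R
s=sense();print(s['tool_pos'],R.from_quat(s['tool_rot'],scalar_first=True).as_matrix().round(3).tolist(),s['contact_force'])
T=np.eye(4);T[:3,:3]=R.from_quat(s['tool_rot'],scalar_first=True).as_matrix();T[:3,3]=s['tool_pos']
w=camera("wrist");W=T@w["T_tool_cam"];P=cloud(w,W)
hsv=cv2.cvtColor(w["frame"],cv2.COLOR_RGB2HSV)
b=(hsv[...,0]>100)&(hsv[...,0]<125)&(hsv[...,1]>120)
q=P[b];q=q[(q[:,2]>.08)&(q[:,2]<.18)];print(len(q))
for lo in np.arange(.10,.17,.01):
    k=q[(q[:,2]>lo)&(q[:,2]<lo+.01)]
    if len(k)>5:print(round(lo,2),len(k),k.mean(0).round(4),k.min(0).round(3),k.max(0).round(3))
cv2.imwrite("pics/w.png",w["frame"][:,:,::-1])
E
```

```text
t: 1.7
tool_pos: [0.6393, -0.0974, 0.2312]
tool_rot: [0.0, 0.994, 0.112, -0.0]
contact_force: [-0.5, -0.3, 0.4]
finger_gap: 0.0001
grasp_force: 0.0
[ 0.63931325 -0.09743962  0.23124777] [[0.975, 0.223, -0.001], [0.223, -0.975, -0.0], [-0.001, 0.0, -1.0]] [-0.5428068  -0.33883225  0.42579505]
74
0.12 36 [ 0.605  -0.0994  0.1242] [ 0.602 -0.109  0.121] [ 0.607 -0.091  0.13 ]
0.13 38 [ 0.6015 -0.0919  0.1339] [ 0.6   -0.094  0.13 ] [ 0.603 -0.089  0.138]
```

View pics/w.png

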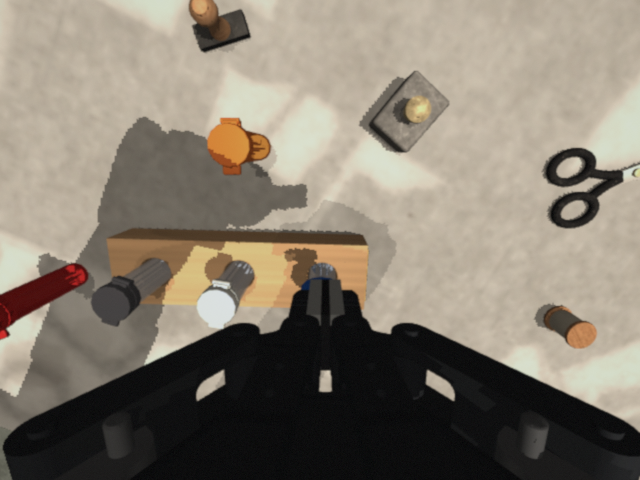

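The wrist view shows the blue cap's back just beyond the finger ends at (320,285), with its back face at x ≈ 0.603. So the cap stands nearly upright and my fingers are behind it. Next I go down and sweep it over.

```bash
python3 -m inch '[[0,-0.3,4,0,0,0,1],[0,-0.3,8,0,0,0,1],[0,-0.3,9.1,0,0,0,1],[0,-0.3,9.1,0,0,0,1],[-1,-0.3,9.1,0,0,0,1],[-2,-0.3,9.1,0,0,0,1],[-3,-0.3,9.1,0,0,0,1],[-4,-0.3,9.1,0,0,0,1],[-5,-0.3,9.1,0,0,0,1],[-6,-0.3,9.1,0,0,0,1],[-6.2,-0.3,9.4,0,0,0,1],[-6.2,-0.3,9.8,0,0,0,1],[-6.2,-0.3,10.2,0,0,0,1],[-6.2,-0.3,10.4,0,0,0,1],[-6.2,-0.3,10.4,0,0,0,1]]'
```

```text
t: 3.25
tool_pos: [0.5791, -0.107, 0.1265]
tool_rot: [-0.0, 0.994, 0.113, -0.001]
contact_force: [-0.2, -0.6, 0.3]
finger_gap: -0.0003
grasp_force: 0.0
```

```bash
python3 -m inch '[[0,0,0.1,0,0,0,1],[0,0,0.1,0,0,0,1],[0,0,0.2,0,0,0,1],[0,0,0.2,0,0,0,1]]'; python3 -m inch '[[0,0,0.1,0,0,0,1],[0,0,0.1,0,0,0,1]]'
```

```text
t: 3.65
tool_pos: [0.5792, -0.1072, 0.1253]
tool_rot: [0.0, 0.994, 0.113, 0.0]
contact_force: [-0.6, -0.1, -0.4]
finger_gap: 0.0001
grasp_force: 0.0
t: 3.85
tool_pos: [0.5795, -0.1073, 0.125]
tool_rot: [0.0, 0.994, 0.113, 0.0]
contact_force: [-0.9, 0.3, 4.5]
finger_gap: 0.0003
grasp_force: 2.2
```

```bash
python3 -m inch '[[0,0,0.1,0,0,0,1],[0,0,0.15,0,0,0,1],[0,0,0.15,0,0,0,1],[0,0,0.15,0,0,0,1]]'; python3 -m inch '[[0,0,-2,0,0,0,1],[0,0,-6,0,0,0,1],[0,0,-9,0,0,0,1],[-6,0,-9,0,0,0,-0.3],[-8,0,-9,0,0,0,-0.3],[-8,0,-9,0,0,0,-0.3],[-8,0,-9,0,0,0,-0.3]]'
python3 - <<'E'
from bench import *
from h import *
s=sense();print(s['tool_pos'],s['finger_gap'])
t=camera("top");P=cloud(t);hsv=cv2.cvtColor(t["frame"],cv2.COLOR_RGB2HSV)
b=(hsv[...,0]>100)&(hsv[...,0]<125)&(hsv[...,1]>120)&(P[...,2]>.09)&(P[...,2]<.17);b[:205]=0;b[260:]=0;b[:,:335]=0;b[:,385:]=0
q=P[b];print(len(q));print(q.mean(0),q.min(0),q.max(0)) if len(q) else 0
c=max(cv2.findContours(b.astype(np.uint8),0,2)[0],key=cv2.contourArea)
W=np.array([ray(t,*p[0],.125)[:2] for p in c],np.float32);print(cv2.minAreaRect(W))
f=np.hstack([cv2.resize(t["frame"][195:285,320:400],(400,450),interpolation=2),cv2.resize(camera("scene")["frame"][200:300,300:389],(400,450),interpolation=2)])
cv2.imwrite("pics/s.png",f[:,:,::-1])
E
```

```text
t: 4.25
tool_pos: [0.5798, -0.1075, 0.1249]
tool_rot: [0.001, 0.994, 0.113, 0.001]
contact_force: [-3.6, 0.6, 12.9]
finger_gap: -0.0001
grasp_force: 5.9
t: 4.95
tool_pos: [0.5012, -0.1254, 0.2131]
tool_rot: [0.0, 0.994, 0.113, 0.001]
contact_force: [0.1, 1.0, 0.4]
finger_gap: 0.0556
grasp_force: 0.0
[ 0.50119194 -0.12540846  0.21310156] 0.05562277539881696
77
[ 0.58427482 -0.10068904  0.1250094 ] [ 0.56998041 -0.10890872  0.11168388] [ 0.60023041 -0.09356361  0.12958345]
((0.5843841433525085, -0.10016561299562454), (0.014059052802622318, 0.031247856095433235), 67.45928192138672)
```

View pics/s.png

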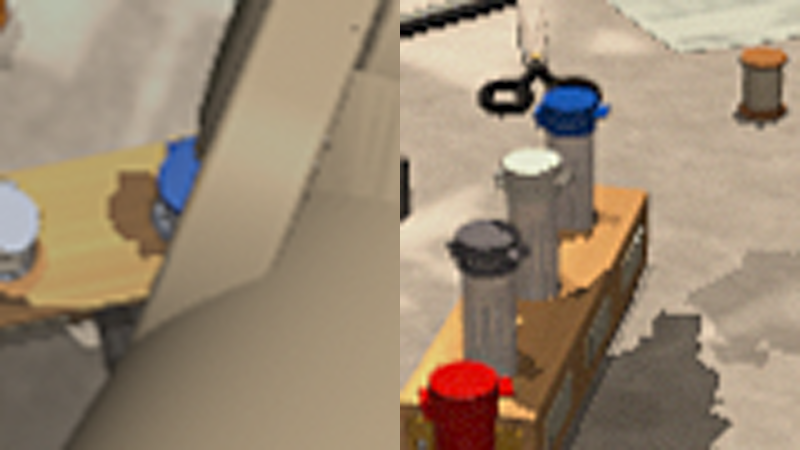

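The cap is flat at z = 0.125, the shut height. The scene crop shows it closed at (570,108) with the lip toward the robot; in the top crop the arm hides part of the tube. Next I come over the tube with the fingers on either side, across the hinge direction.

```bash
python3 -m inch '[[4,0.1,0,0,0,0,-0.3],[8.1,0.1,0,0,0,0,-0.3],[8.1,0.1,0,0,0,0,-0.3],[8.1,0.1,3,0,0,0,-0.3],[8.1,0.1,6,0,0,0,-0.3],[8.1,0.1,8,0,0,0,-0.3],[8.1,0.1,10,0,0,0,-0.3],[8.1,0.1,12,0,0,0,-0.3],[8.1,0.1,14,0,0,0,-0.3],[8.1,0.1,15.1,0,0,0,-0.3],[8.1,0.1,15.1,0,0,0,-0.3]]'
```

```text
t: 6.15
tool_pos: [0.5792, -0.1074, 0.0597]
tool_rot: [-0.001, 0.994, 0.113, -0.002]
contact_force: [-1.0, 0.9, -0.3]
finger_gap: 0.0555
grasp_force: 0.0
```

```bash
python3 -m inch '[[0,0,-0.2,0,0,0,0],[0,0,-0.2,0,0,0,0.3],[0,0,-0.2,0,0,0,1],[0,0,-0.2,0,0,0,1],[0,0,-0.2,0,0,0,1],[0,0,-0.2,0,0,0,1],[0,0,-0.2,0,0,0,1],[0,0,-0.2,0,0,0,1]]' 40
```

```text
t: 6.95
tool_pos: [0.5813, -0.1079, 0.0654]
tool_rot: [0.0, 0.994, 0.113, 0.001]
contact_force: [0.1, 2.1, 5.8]
finger_gap: 0.0274
grasp_force: 34.8
```

```bash
python3 -m inch '[[0,0,-1,0,0,0,1],[0,0,-2,0,0,0,1],[0,0,-3,0,0,0,1],[0,0,-4,0,0,0,1],[0,0,-5,0,0,0,1],[0,0,-7,0,0,0,1],[0,0,-9,0,0,0,1],[0,0,-12,0,0,0,1],[0,0,-15,0,0,0,1],[0,0,-18,0,0,0,1],[0,0,-21,0,0,0,1],[0,0,-24,0,0,0,1],[0,0,-26,0,0,0,1],[0,0,-26,0,0,0,1],[0,0,-26,0,0,0,1]]'
```

```text
t: 8.45
tool_pos: [0.5805, -0.108, 0.3237]
tool_rot: [0.0, 0.994, 0.113, 0.0]
contact_force: [0.2, 0.4, -0.0]
finger_gap: 0.0275
grasp_force: 35.5
```

```bash
python3 -m inch '[[0,0,0,0,0.08,0,1],[0,0,0,0,0.18,0,1],[0,0,0,0,0.28,0,1],[0,0,0,0,0.38,0,1],[0,0,0,0,0.48,0,1],[0,0,0,0,0.58,0,1],[0,0,0,0,0.68,0,1],[0,0,0,0,0.78,0,1],[0,0,0,0,0.88,0,1],[0,0,0,0,0.96,0,1],[0,0,0,0,1.02,0,1],[0,0,0,0,1.047,0,1],[0,0,0,0,1.047,0,1],[0,0,0,0,1.047,0,1],[0,0,0,0,1.047,0,1],[0,0,0,0,1.047,0,1]]'
python3 - <<'E'
from bench import *
from h import *
from scipy.spatial.transform import Rotation as R
s=sense();z=R.from_quat(s['tool_rot'],scalar_first=True).as_matrix()[:,2];print(s['q'],np.degrees(np.arccos(-z[2])))
a=camera("scene");b=camera("top")
P=cloud(a);hsv=cv2.cvtColor(a["frame"],cv2.COLOR_RGB2HSV)
m=(hsv[...,0]>100)&(hsv[...,0]<125)&(hsv[...,1]>120)&(P[...,2]>.2)&(abs(P[...,0]-.55)<.2)&(abs(P[...,1]+.1)<.15)
n,l,st,c=cv2.connectedComponentsWithStats(m.astype(np.uint8))
for i in range(1,n):
    if st[i,4]>8:print(st[i],np.median(P[l==i],0).round(3),P[l==i].min(0).round(3))
u,v=c[1:][st[1:,4].argmax()].astype(int) if n>1 else (330,180)
u=np.clip(u,80,560);v=np.clip(v,80,400)
f=np.hstack([cv2.resize(a["frame"][v-80:v+80,u-80:u+80],(400,400),interpolation=2),cv2.resize(b["frame"][140:300,260:420],(400,400),interpolation=2)])
cv2.imwrite("pics/f.png",f[:,:,::-1])
E
```

```text
t: 10.05
tool_pos: [0.5808, -0.108, 0.3242]
tool_rot: [-0.056, 0.86, 0.098, 0.497]
contact_force: [-0.1, 0.2, -0.8]
finger_gap: 0.0268
grasp_force: 35.5
[-0.68978603 -0.23692315 -0.78553199  0.21078912  0.75759536  2.56297774] 59.988237405059515
[349 125   8   7  28] [ 0.544 -0.11   0.364] [ 0.528 -0.148  0.358]
[354 132   5   6  15] [ 0.53  -0.103  0.353] [ 0.511 -0.107  0.344]
```

View pics/f.png

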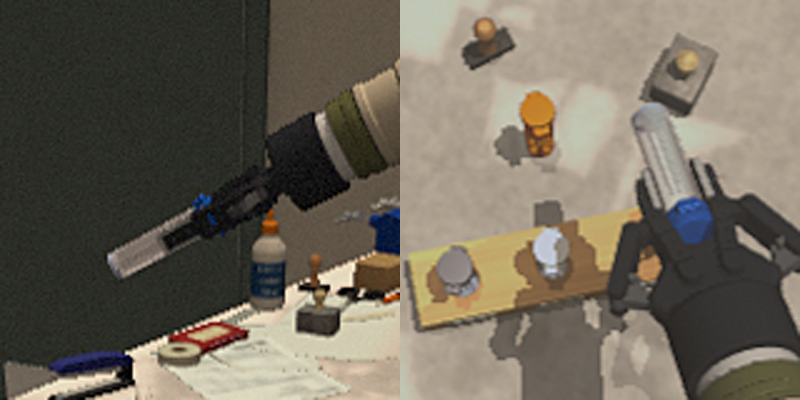

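The tube hangs in the fingers, leaning in line with the gripper (foot at (118,262), cap at (203,205) in the left crop). The other tubes are still in the rack. One numerical check of lean and cap before I hand in.

```bash
python3 -m inch '[[0,0,0,0,0,0,1],[0,0,0,0,0,0,1],[0,0,0,0,0,0,1],[0,0,0,0,0,0,1],[0,0,0,0,0,0,1]]'
python3 - <<'E'
from bench import *
from h import *
from scipy.spatial.transform import Rotation as R
s=sense();M=R.from_quat(s['tool_rot'],scalar_first=True).as_matrix()
for n in("scene","top"):
    d=camera(n);P=cloud(d);L=(P-s['tool_pos'])@M;r=np.hypot(L[...,0],L[...,1])
    for lo in(.01,.02,.03,.04,.05,.06):
        k=(r<.03)&(L[...,2]>lo)&(L[...,2]<lo+.01)
        if k.sum()>3:print(n,lo,k.sum(),np.median(L[k],0).round(4),P[k][:,2].min().round(3))
    hsv=cv2.cvtColor(d["frame"],cv2.COLOR_RGB2HSV)
    b=(hsv[...,0]>100)&(hsv[...,0]<125)&(hsv[...,1]>120)&(r<.06)&(abs(L[...,2])<.12)
    if b.any():print(n,"cap",b.sum(),np.percentile(L[b],[5,50,95],axis=0).round(3).tolist())
E
```

```text
t: 10.65
tool_pos: [0.5804, -0.108, 0.3238]
tool_rot: [-0.057, 0.861, 0.098, 0.497]
contact_force: [0.0, 0.1, -0.2]
finger_gap: 0.0272
grasp_force: 35.5
scene 0.01 50 [ 0.0023 -0.0116  0.0153] 0.305
scene 0.02 46 [ 0.0021 -0.011   0.0251] 0.3
scene 0.03 51 [ 0.002  -0.0101  0.0352] 0.294
scene 0.04 44 [ 0.0024 -0.0108  0.045 ] 0.29
scene 0.05 25 [ 0.0025 -0.0106  0.0524] 0.286
scene cap 57 [[-0.018, -0.054, -0.098], [0.013, -0.011, -0.054], [0.019, 0.004, -0.046]]
top 0.01 68 [ 0.0136 -0.0012  0.0153] 0.313
top 0.02 65 [ 0.0131 -0.0013  0.0251] 0.312
top 0.03 66 [ 0.0137 -0.0002  0.0354] 0.309
top 0.04 59 [ 0.0142 -0.0007  0.045 ] 0.297
top 0.05 34 [ 0.0132 -0.0017  0.0526] 0.299
top cap 212 [[-0.001, -0.01, -0.061], [0.014, 0.001, -0.058], [0.021, 0.011, -0.046]]
```

```bash
python3 -c "from bench import *;print(hand_in())"
```

```text
the job is handed in; nothing more can be done
None
```

I pressed the blue cap shut in the rack, drew the tube out, and handed the job in holding it still, leaning 60° with the cap shut and uppermost. Its lowest point is about 28 cm above the bench; the grey and white tubes are still in the rack.

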